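# Push the spring clip onto the roller shaft

### The job

Take the orange spring clip out of its wooden stand and press it, open mouth first, sideways into the groove near the upper end of the leaning roller shaft until it snaps fully home around the shaft. Leave it seated there, let go, and do not disturb the other things on the bench.

Things in the scene. Friction and masses are not known exactly. Their poses are not given: they have to be found in the camera images.
- clip: Orange open spring clip (push-on retainer), 0.1 kg, 89 mm long, 50 wide, 12 thick. Origin: seat centre, where the shaft's centre line lies when home. Own z: from open mouth (-z) to grip tab (+z). Own x: thickness, lies along the shaft when seated (either way round; clip is symmetric). Own y: width. Cross bridge z = 12 to 24 mm, 46 wide, touches the shaft when home. Starts upright, mouth down, in the stand.
- clip_tab (a point): Grip point on the clip's flat orange tab, at z = +46 mm of the clip. The tab runs from z = 24 to 67 mm, is 26 mm wide (along clip y) and 12 mm thick (along clip x); the 46 mm wide bridge under it gives two ledges at z = 24 mm beside the tab.
- clip_mouth (a point): Middle of the clip's open mouth, at z = -22 mm of the clip, between the ends of the two sprung arms (10 mm thick, outer faces at y = +-25 mm). At z = -10 mm each arm has an inward round nose of 4 mm radius. The noses stand 16 mm apart at rest; the shaft forces them to 24 mm and they close behind it.
- clip_left (a joint): Swing of the clip's +y arm: 0 at rest, grows as it is spread; about 0.14 rad as the shaft passes, about 0.02 when home; stop at 0.25. In all the clip needs about 10 N of push along its -z (brief peaks of 20 N if fast): noses touch the shaft when the clip's origin is 21 mm from the centre line, and it snaps on past the widest point, 10 mm from it.
- clip_right (a joint): Swing of the clip's -y arm, same values.
- stand: Light wooden stand, fixed: base 90 x 110 x 18 mm, on it a pocket (inside 13 mm in x, 61 mm in y) with walls up to 44 mm above the table. Origin: centre of underside, z up. The clip stands in it, width along the stand's y, clip origin 40 mm above the table, tab from 64 to 107 mm above the table. Lift it straight up 30 mm or more to clear the pocket.
- shaft: Steel shaft on the mint green drive head, fixed. Origin: on its centre line, middle of the groove, 165 mm above the table. Own x: along the shaft to its free upper end, 30 degrees above level. Own z: square to the shaft, 30 degrees off straight up, leaning back over the roller. Own y: level. The clip goes on along -z. Groove: dark bottom of 24 mm diameter, x = -8 to 8 mm, edges bevelled out to +-11 mm.
- shaft_end (a point): Centre of the shaft's free upper end, x = +26 mm of the shaft. Both sides of the groove are collars of 34 mm diameter, the upper one up to here, the lower one down to x = -30 mm; then a black roller of 73 mm diameter with bright rims, x = -32 to -84 mm, then the motor housing, 84 mm diameter. The clip cannot slide over the collars.
- drive: Mint green drive head, fixed, foot 170 x 130 mm, carrying the leaning shaft. Origin: at table level; the shaft leans up towards its +x; groove centre at x = 60, y = 0, z = 165 mm of this frame.
- mug: White mug, 80 mm across, 95 mm tall; origin under its centre. Leave alone.
- oil: Yellow oil bottle with red cap, 52 mm across, 150 mm tall; origin under its centre. Leave alone.
- driver: Screwdriver lying on the table. Leave alone.
- spanner: Spanner lying on the table. Leave alone.
- cone: Navy blue empty yarn cone standing, 68 mm across at the foot, 150 mm tall; origin under its centre. Leave alone.
- roller: Spare black roller standing on end, 72 mm across, 52 mm tall, origin under its centre. Leave alone.
- case: Green spectacle case, 60 x 155 x 35 mm, origin under its centre. Leave alone.
There are look-alikes about, which are no part of the job. What is meant by the clip is not grey or turquoise, and is the smaller of those in its own colour.

How it is judged:
At the end, for the whole second after the job is handed in: The clip is snapped onto the shaft in its groove: its seat centre within 6 mm of the groove's centre, square to the shaft within 0.2 rad (either way round, at any angle about the shaft), at rest and released (distance between clip and shaft below 0.006 m and angle between the x axis of clip and the x axis of shaft, either way round below 0.2 rad and linear speed of clip below 0.02 m/s and contact force between clip and the fingers below 0.1 N); the robot touches nothing.
It fails at once if a bystander (mug, oil bottle, screwdriver, spanner, yarn cone, spare roller or spectacle case) is pushed more than 30 mm from its place (distance of any of mug, oil, driver, spanner, cone, roller, case from where it was at the start of the episode above 0.03 m).
It also fails if it takes over 37 s, if anything falls off the work surface, if the arm or the gripper's body presses on something with over 40 N, if the wrist force passes 120 N, or if a joint passes its speed limit or range.

### The arm

A 6-joint arm with a two-finger parallel gripper is mounted at the origin on the work surface. World frame = base frame: x ahead of the robot, y to its left, z up, the work surface at z = 0. Lengths are in m, angles in rad, forces in N, time in s.
With the tool pointing down it reaches from about 0.3 to 1 m from the base axis. Payload 5.1 kg.
Tool frame: the origin (TCP) lies midway between the tips of the shut fingers; the grasp point (between the pads) lies 19 mm behind it; z points along the fingers, y is the line along which they close (so a half turn about z gives the same grasp; the last joint's range is limited). The gripper opens to 95 mm and grips with 3 to 60 N. Pads are 20 mm wide; open, the fingers measure 119 mm over their backs; the gripper's body (75 mm by 180 mm) begins 59 mm behind the grasp point.
Start: joints at [1.233, 0.124, 1.65, -0, 1.367, -0.083], TCP at [0.164, 0.629, 0.194] pointing down, gripper open.
Joint ranges: [-2.61, 2.61], [-1.02, 2.33], [0.03, 2.71], [-1.35, 4.49], [0.32, 2.68], [-2.91, 2.91]. Speed limits (rad/s): [2.57, 2.57, 3.14, 3.14, 3.14, 3.14].

### API

Orientations are given as a 3x3 rotation matrix whose columns are the frame's x, y, z axes.
In Python, from station import ctrl, imaging gives the robot as it stands. The module is installed in compiled form; this text tells all that it offers.
- The arm moves only by the shell command python3 -m pendant 'ROWS' [FORCE]. ROWS is JSON, a list of rows, each a list of 3 entries, a list of its own where there are three numbers: the shift along the tool's x, y, z in units of 25 mm (1.0 is 25 mm), then the turn, a rotation vector about the tool's x, y, z in units of 8 degrees (1.0 is 8 degrees), then the closure, from 0 (fully open) to 1 (shut). A call has 1 to 12 rows; each row is the pose to reach, as a shift and turn from the pose commanded when the call began, along the tool's axes at that moment; what a row does not reach only later rows make up. A row lasts 1/8 s, in which the tool goes at most 62.5 mm and 10.7 degrees, less where a joint would pass 70% of its speed; a pose out of reach is approached as far as the arm can. A call with a gripper value outside its range is refused whole. The fingers move at their own pace and stop on an object; FORCE is the grip in N (left out, the last holds). Time passes only in rows, so rows that repeat a pose let the fingers close. It gives the time, the measured TCP pose, the force, the opening and the grip force at its end, in the units of the state.
- ctrl.sense(): the state, without advancing time (a new reading comes with each control period).
- imaging.get_image(name): name is "side" or "top" or "wrist"; returns a dict with "color" (400x640x3 uint8, blue, green, red), "K" (3x3 intrinsics, pixels), "position" and "rotation" of the camera in the world; the wrist camera has in their place "mount" (4x4, takes a point from camera to tool coordinates, whose origin is the TCP and whose axes are the flange's). Camera axes: x right, y up, looking along -z (the intrinsics and any distortion apply to the point x, -y, -z); pixel columns grow to the right and rows downward; lengths in m; the calibration is good to about 2 mm. A picture is of the moment at which its call begins: read the wrist's pose just before it. There is no depth.
- ctrl.finish_job(): hands the job in; it is judged then, once.
The state is a dict: "time_s": time; "joint_pos": joint angles; "qd": joint speeds; "joint_torque": joint torques, N m; "tool_pos": TCP position; "tcp_rot": TCP orientation; "force": force on the tool from outside, world axes, zero at the start; "moment": the same for the moment, N m; "gripper_width": opening from 0.0 (shut) to 1.0 (fully open); "finger_force": force on a finger pad.
Only numpy, scipy, OpenCV 4.12 (cv2) and the standard library are available. Lean on these libraries where they do the work, as an engineer would, in place of code of your own. Each camera call takes 0.05 s, during which the arm holds its last target. There are 200 camera calls.

## Working session

There is one attempt and no reset: what is moved stays moved. The work goes in short steps, Python scripts to look and compute and a shell command to move; the robot and the scene stay as the last step left them, time stands still between calls to the robot, and variables do not carry over. Pictures are saved under pics/ and viewed, at most 10 in all, crops included, and the job is handed in when it is done.

```bash
mkdir -p pics; python3 - <<'E'
from station import ctrl, imaging
import cv2,pickle
d={}
for n in("side","top"):
    im=imaging.get_image(n);d[n]=im;cv2.imwrite(f"pics/{n}0.png",im["color"]);print(n,im["K"],im["position"],im["rotation"],[k for k in im])
pickle.dump(d,open("im0.pkl","wb"))
s=ctrl.sense();print(s["time_s"],s["tool_pos"],s["tcp_rot"])
E
```

```text
side [[491.05668126   0.         316.17544303]
 [  0.         491.05668126 202.0518124 ]
 [  0.           0.           1.        ]] [-0.09118402 -0.93008422  1.11462848] [[ 0.83342656  0.34859782 -0.42881199]
 [-0.55241189  0.54732533 -0.62870986]
 [ 0.01553278  0.76086434  0.64872505]] ['color', 'K', 'position', 'rotation']
top [[511.57200619   0.         325.78517505]
 [  0.         511.57200619 202.42203955]
 [  0.           0.           1.        ]] [ 0.34176384 -0.0046655   1.56352999] [[ 0.0181557   0.98845882 -0.15039791]
 [-0.99983398  0.0181809  -0.00120755]
 [ 0.00154076  0.15039487  0.98862481]] ['color', 'K', 'position', 'rotation']
0.1 [0.16365886 0.62843794 0.19293333] [[-9.67719866e-01  2.52027575e-01 -6.01444592e-04]
 [ 2.52028250e-01  9.67718328e-01 -1.73181390e-03]
 [ 1.45564096e-04 -1.82749175e-03 -9.99998320e-01]]
```

View pics/side0.png

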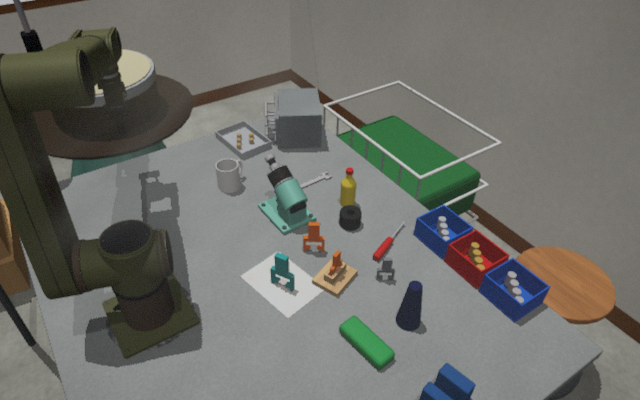

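View pics/top0.png

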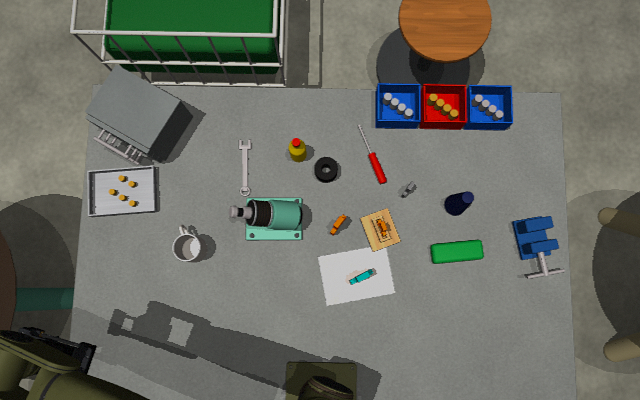

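Side: the clip is in its wooden stand at about (337,265), and the drive's shaft end is at about (270,160). Top: the stand is at (381,229), and the drive is at (274,218) with its shaft pointing left, which is world +y. Next I'll look at enlarged crops.

```bash
python3 - <<'E'
import cv2,pickle,numpy as np
d=pickle.load(open("im0.pkl","rb"))
t=d["top"]["color"];s=d["side"]["color"]
c=lambda im,x,y,w,h,k:cv2.resize(im[y:y+h,x:x+w],None,fx=k,fy=k,interpolation=cv2.INTER_CUBIC)
a=c(t,225,185,100,70,8);cv2.imwrite("pics/c_top_drive.png",a)
# stand top (50x50 x8=400) | stand side
b=np.hstack([c(t,356,204,50,50,8),c(s,312,245,50,50,8)]);cv2.imwrite("pics/c_stand.png",b)
cv2.imwrite("pics/c_side_drive.png",c(s,250,150,80,75,8))
E
```

```text
(no output)
```

View pics/c_top_drive.png

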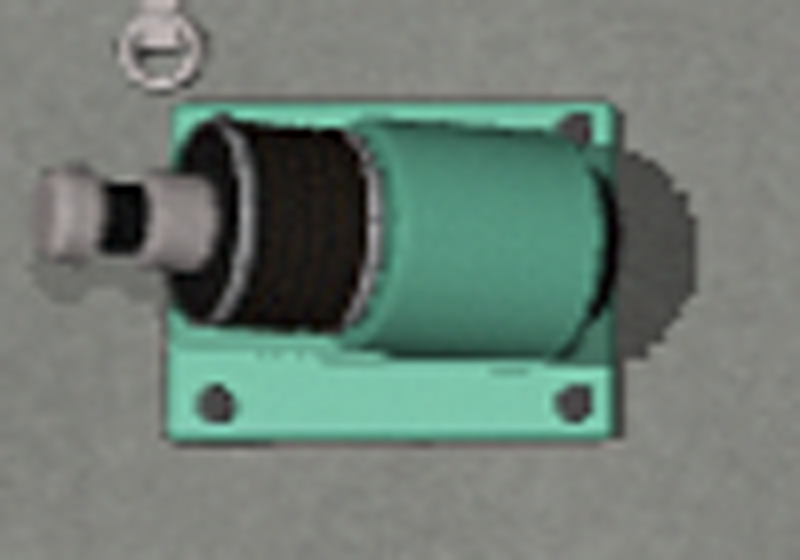

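View pics/c_stand.png

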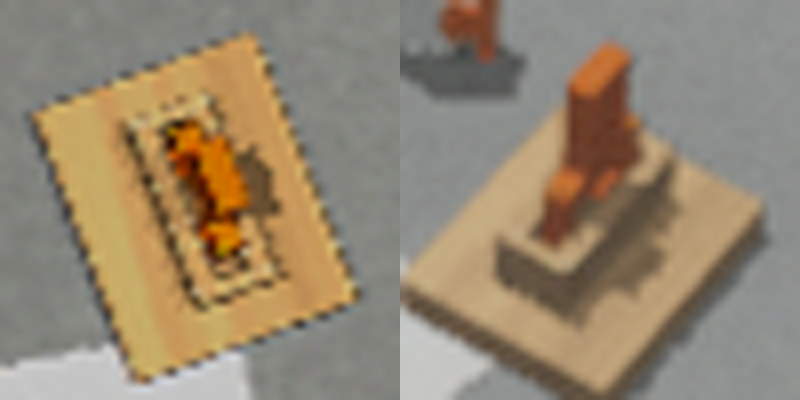

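View pics/c_side_drive.png

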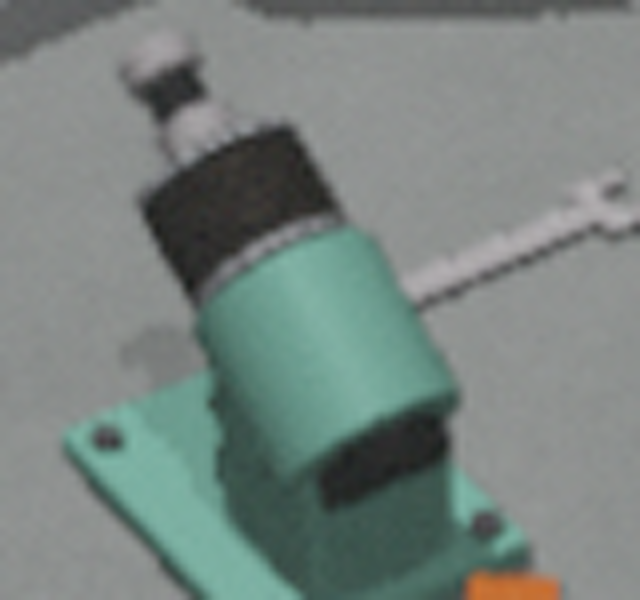

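Top crop: the dark groove is centred at about crop (125,217), and the foot's edges lie almost along world y. Stand crop: base corners are at (252,35), (358,297), (140,380) and (32,112). The side crop puts the tab top at about (203,73) and the groove at about (175,92).

```bash
cat > h.py <<'E'
import numpy as np
from scipy.spatial.transform import Rotation as R
def ray(im,u,v,pos=None,rot=None):
    p=im["position"] if pos is None else pos; r=im["rotation"] if rot is None else rot
    K=im["K"];d=np.array([(u-K[0,2])/K[0,0],-(v-K[1,2])/K[1,1],-1.]);return np.array(p),np.array(r)@d
def atz(im,u,v,z,**k):
    p,d=ray(im,u,v,**k);return p+d*(z-p[2])/d[2]
def tri(rs):
    A=0;b=0
    for p,d in rs:
        d=d/np.linalg.norm(d);M=np.eye(3)-np.outer(d,d);A=A+M;b=b+M@p
    x=np.linalg.solve(A,b);return x,[np.linalg.norm(np.cross(x-p,d/np.linalg.norm(d))) for p,d in rs]
E
python3 - <<'E'
import pickle;from h import *
np.set_printoptions(precision=4,suppress=True)
d=pickle.load(open("im0.pkl","rb"));t,s=d["top"],d["side"]
q=lambda x,y,X,Y:((x+.5)/8-.5+X,(y+.5)/8-.5+Y)
print("groove",tri([ray(t,*q(125,217,225,185)),ray(s,*q(175,92,250,150))]))
print("end",tri([ray(t,*q(45,216,225,185)),ray(s,*q(155,58,250,150))]))
print("groove@.165+",atz(t,*q(125,217,225,185),.172))
F=[atz(t,*q(x,y,225,185),.012) for x,y in[(170,102),(617,102),(612,438),(167,438)]];print("foot",np.array(F),np.mean(F,0))
u=F[0]-F[1]+F[3]-F[2];print("yaw drive",np.degrees(np.arctan2(u[1],u[0])),np.linalg.norm(u)/2)
S=[atz(t,*q(x,y,356,204),.018) for x,y in[(252,35),(358,297),(140,380),(32,112)]];print("stand",np.array(S),np.mean(S,0))
u=S[0]-S[1]+S[3]-S[2];print("yaw stand y",np.degrees(np.arctan2(u[1],u[0])),np.linalg.norm(u)/2)
print("stand side",np.mean([atz(s,*q(x,y,312,245),.018) for x,y in[(570-400,105),(765-400,205),(605-400,390),(0,280)]],0))
print("tabtop side",atz(s,*q(203,73,312,245),.107),"top",atz(t,*q(222,170,356,204),.107))
E
```

```text
groove (array([0.5222, 0.2314, 0.1741]), [np.float64(0.0010537704780533732), np.float64(0.0010537704780534654)])
end (array([0.5245, 0.2576, 0.1742]), [np.float64(0.001673547471925135), np.float64(0.0016735474719250497)])
groove@.165+ [0.5234 0.2313 0.172 ]
foot [[0.5892 0.2431 0.012 ]
 [0.5923 0.0715 0.012 ]
 [0.4632 0.0702 0.012 ]
 [0.4601 0.2389 0.012 ]] [0.5262 0.1559 0.012 ]
yaw drive 91.05099430191869 0.17017865445914113
stand [[ 0.5633 -0.19    0.018 ]
 [ 0.4641 -0.2301  0.018 ]
 [ 0.4313 -0.1479  0.018 ]
 [ 0.5322 -0.1064  0.018 ]] [ 0.4977 -0.1686  0.018 ]
yaw stand y 22.17483858256233 0.10805138368159574
stand side [ 0.4978 -0.1711  0.018 ]
tabtop side [ 0.5003 -0.1719  0.107 ] top [ 0.5016 -0.1686  0.107 ]
```

```bash
cat >> h.py <<'E'
def pose(yaw_y,tilt=0):
    "tool y level at yaw_y deg, tool z down, then tilted about tool y-axis line"
    a=np.radians(yaw_y);y=np.array([np.cos(a),np.sin(a),0]);z=np.array([0,0,-1.])
    M=np.c_[np.cross(y,z),y,z];return R.from_rotvec(np.radians(tilt)*y).as_matrix()@M
def delta(s,p,M):
    T=np.array(s["tcp_rot"]);return T.T@(np.array(p)-s["tool_pos"])/.025,np.degrees(R.from_matrix(T.T@M).as_rotvec())/8
E
python3 - <<'E'
from h import *;from station import ctrl
s=ctrl.sense();print(delta(s,[.498,-.168,.26],pose(22.2)))
E
```

```text
(array([-20.97054632, -27.46347862,  -2.63553439]), array([-1.26182514e-02,  5.11017190e-03,  6.65030325e+00]))
```

```bash
python3 -m pendant '[[[0,0,-2.5],[0,0,0],0],[[-2,-2.6,-4],[0,0,1],0],[[-21,-27.5,-4],[0,0,6.65],0],[[-21,-27.5,-4],[0,0,6.65],0],[[-21,-27.5,-4],[0,0,6.65],0],[[-21,-27.5,-4],[0,0,6.65],0],[[-21,-27.5,-4],[0,0,6.65],0],[[-21,-27.5,-4],[0,0,6.65],0],[[-21,-27.5,-4],[0,0,6.65],0],[[-21,-27.5,-4],[0,0,6.65],0],[[-21,-27.5,-4],[0,0,6.65],0],[[-21,-27.5,-4],[0,0,6.65],0]]'
python3 - <<'E'
from h import *;from station import ctrl
s=ctrl.sense();print(delta(s,[.498,-.168,.22],pose(22.2)),s["joint_pos"])
E
```

```text
time_s: 1.6
tool_pos: [0.4279, -0.0017, 0.2913]
tcp_rot: [[-0.377, 0.926, 0.001], [0.926, 0.377, 0.0], [0.0, 0.001, -1.0]]
force: [0.9, -0.1, 0.0]
gripper_width: 0.999
finger_force: 0.0
(array([-7.21852539,  0.08279949,  2.85116231]), array([ 0.00415919, -0.00020157, -0.00295101])) [-1.29751159e-01 -4.32055669e-01  1.98260490e+00  3.11571832e-04
  1.59055250e+00 -5.16795983e-01]
```

```bash
python3 -m pendant '[[[-7.2,0.1,2.8],[0,0,0],0],[[-7.2,0.1,2.8],[0,0,0],0],[[-7.2,0.1,2.8],[0,0,0],0],[[-7.2,0.1,2.8],[0,0,0],0],[[-7.2,0.1,2.8],[0,0,0],0]]'
python3 - <<'E'
from h import *;from station import ctrl,imaging
import cv2,pickle
s=ctrl.sense();im=imaging.get_image("wrist");pickle.dump((s,im),open("w1.pkl","wb"))
c=im["color"];cv2.imwrite("pics/w1.png",c);print(im["mount"],im["K"],s["tool_pos"])
# project expected points
T=np.eye(4);T[:3,:3]=s["tcp_rot"];T[:3,3]=s["tool_pos"];C=T@im["mount"]
for p in([.498,-.168,.107],[.498,-.168,.018]):
    q=C[:3,:3].T@(np.array(p)-C[:3,3]);print(im["K"][0,2]+im["K"][0,0]*q[0]/-q[2],im["K"][1,2]-im["K"][1,1]*q[1]/-q[2])
E
```

```text
time_s: 2.22
tool_pos: [0.4977, -0.1652, 0.2209]
tcp_rot: [[-0.377, 0.926, -0.001], [0.926, 0.377, 0.001], [0.001, -0.001, -1.0]]
force: [-0.2, 1.7, 1.5]
gripper_width: 1.006
finger_force: 0.0
[[-1.50371469e-03  9.56747193e-01  2.90916737e-01  8.21933422e-02]
 [ 9.99998869e-01  1.42982679e-03  4.66560372e-04 -8.19119569e-04]
 [ 3.04197807e-05  2.90917109e-01 -9.56748261e-01 -1.90700976e-01]
 [ 0.00000000e+00  0.00000000e+00  0.00000000e+00  1.00000000e+00]] [[275.6098706    0.         321.97479611]
 [  0.         275.6098706  200.66834249]
 [  0.           0.           1.        ]] [ 0.49772128 -0.16524348  0.22087633]
322.2119565512953 194.3314381420539
322.21586761964346 177.97898286325912
```

View pics/w1.png

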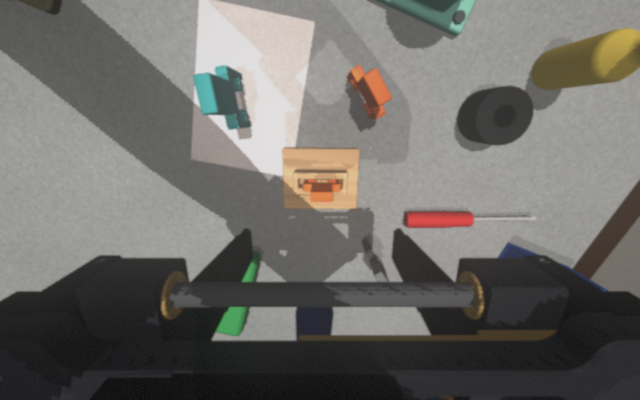

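The wrist view shows the stand squarely aligned at about (321,178) and the tab top near (322,190), both close to prediction. I'll enlarge it to refine the x offset.

```bash
python3 - <<'E'
import cv2,pickle
s,im=pickle.load(open("w1.pkl","rb"));c=im["color"][140:220,275:365]
cv2.imwrite("pics/w1c.png",cv2.resize(c,None,fx=7,fy=7,interpolation=cv2.INTER_CUBIC))
E
```

```text
(no output)
```

View pics/w1c.png

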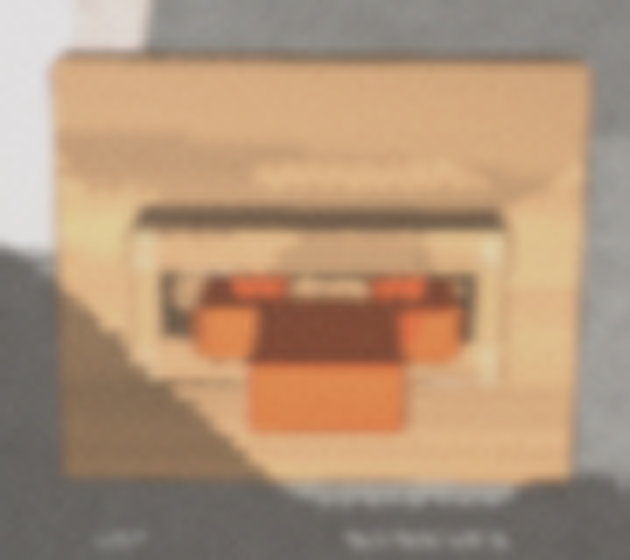

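The tab top face spans crop (250–405, 365–430), so its centre is about pixel (321.5,196.4). The stand edges are level, so the yaw is right.

```bash
python3 - <<'E'
from h import *;from station import ctrl
import pickle
s,im=pickle.load(open("w1.pkl","rb"));T=np.eye(4);T[:3,:3]=s["tcp_rot"];T[:3,3]=s["tool_pos"];C=T@im["mount"]
k=dict(pos=C[:3,3],rot=C[:3,:3])
p=atz(im,321.5,196.4,.107,**k);print(p)
b=np.mean([atz(im,275+x/7-.4,140+y/7-.4,.018,**k) for x,y in[(52,60),(590,60),(575,478),(65,478)]],0);print("base",b)
s=ctrl.sense();print(s["tool_pos"],delta(s,[p[0],p[1],.068],pose(22.2)))
E
```

```text
[ 0.49816934 -0.17059403  0.107     ]
base [ 0.49607978 -0.17038959  0.018     ]
[ 0.49797859 -0.16474383  0.22169115] (array([-0.2214719 , -0.08269693,  6.14755909]), array([ 0.00147885, -0.00227819,  0.00240549]))
```

```bash
python3 -m pendant '[[[-0.22,-0.08,2],[0,0,0],0],[[-0.22,-0.08,4],[0,0,0],0],[[-0.22,-0.08,5.5],[0,0,0],0],[[-0.22,-0.08,6.15],[0,0,0],0],[[-0.22,-0.08,6.15],[0,0,0],0],[[-0.22,-0.08,6.15],[0,0,0],1],[[-0.22,-0.08,6.15],[0,0,0],1],[[-0.22,-0.08,6.15],[0,0,0],1],[[-0.22,-0.08,6.15],[0,0,0],1],[[-0.22,-0.08,6.15],[0,0,0],1],[[-0.22,-0.08,6.15],[0,0,0],1]]' 40
```

```text
time_s: 3.65
tool_pos: [0.4982, -0.1712, 0.0676]
tcp_rot: [[-0.378, 0.926, -0.0], [0.926, 0.378, 0.0], [0.0, -0.0, -1.0]]
force: [-0.4, 0.5, 0.3]
gripper_width: 0.426
finger_force: 0.0
```

```bash
python3 -m pendant '[[[0,0,0],[0,0,0],1],[[0,0,0],[0,0,0],1],[[0,0,0],[0,0,0],1],[[0,0,0],[0,0,0],1]]'
```

```text
time_s: 4.15
tool_pos: [0.4983, -0.1712, 0.0676]
tcp_rot: [[-0.378, 0.926, -0.0], [0.926, 0.378, 0.0], [0.0, -0.0, -1.0]]
force: [0.1, -0.7, -0.9]
gripper_width: 0.27
finger_force: 40.0
```

```bash
python3 - <<'E'
from h import *;from station import ctrl
s=ctrl.sense();G=np.array([.525,.236,.165]);M=pose(1.05,30);print(M)
print(delta(s,[.525,.16,.30],M));print(delta(s,G-M[:,2]*.0976,M))
E
python3 -m pendant '[[[0,0,-1],[0,0,0],1],[[0,0,-2.5],[0,0,0],1],[[0,0,-5],[0,0,0],1],[[0,0,-7.5],[0,0,0],1],[[0,0,-9.3],[0,0,0],1],[[0,0,-9.3],[0,0,0],1]]'
```

```text
[[-1.58698561e-02  9.99832084e-01 -9.16246570e-03]
 [ 8.65879985e-01  1.83249314e-02  4.99916042e-01]
 [ 5.00000000e-01  9.89372533e-20 -8.66025404e-01]]
(array([11.86105742,  5.99532795, -9.29403926]), array([-0.69233931,  3.70654611,  2.58282138]))
(array([12.85506794,  6.4397274 , -7.27495561]), array([-0.69233931,  3.70654611,  2.58282138]))
time_s: 4.9
tool_pos: [0.5001, -0.172, 0.3056]
tcp_rot: [[-0.378, 0.926, 0.008], [0.926, 0.378, -0.004], [-0.007, 0.006, -1.0]]
force: [-0.1, -0.1, -1.5]
gripper_width: 0.27
finger_force: 40.0
```

```bash
python3 -m pendant '[[[11.86,6,0],[-0.69,3.7,2.58],1],[[11.86,6,0],[-0.69,3.7,2.58],1],[[11.86,6,0],[-0.69,3.7,2.58],1],[[11.86,6,0],[-0.69,3.7,2.58],1],[[11.86,6,0],[-0.69,3.7,2.58],1],[[11.86,6,0],[-0.69,3.7,2.58],1],[[11.86,6,0],[-0.69,3.7,2.58],1],[[11.86,6,0],[-0.69,3.7,2.58],1]]'
python3 - <<'E'
from h import *;from station import ctrl,imaging
import cv2,pickle
s=ctrl.sense();im=imaging.get_image("wrist");pickle.dump((s,im),open("w2.pkl","wb"))
cv2.imwrite("pics/w2.png",im["color"])
s=ctrl.sense();G=np.array([.525,.236,.165]);M=pose(1.05,30)
print(s["tool_pos"],s["joint_pos"],delta(s,G-M[:,2]*.0976,M))
E
```

```text
time_s: 5.9
tool_pos: [0.5247, 0.1594, 0.2988]
tcp_rot: [[-0.015, 1.0, -0.011], [0.867, 0.018, 0.499], [0.499, -0.002, -0.867]]
force: [-0.4, -0.3, -1.8]
gripper_width: 0.27
finger_force: 40.0
[0.5249785  0.15910022 0.29918029] [-0.09574906 -0.1806101   1.84247889  0.51848554  1.54952195 -0.14277006] (array([-0.01696797,  0.05957601,  2.28183695]), array([-0.0072923 ,  0.00983041, -0.00983959]))
```

View pics/w2.png

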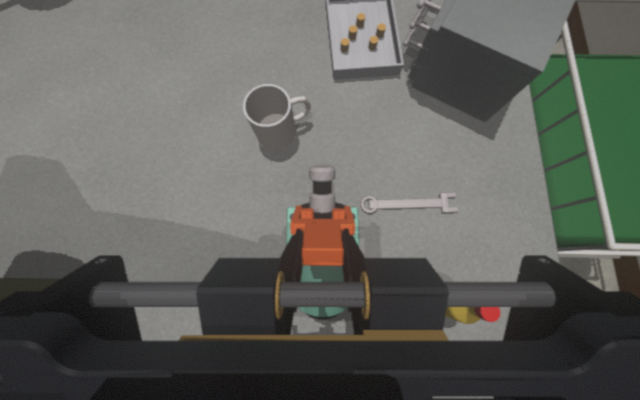

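The wrist view shows the clip held in the fingers at (322,235). The shaft is in line ahead of it, with the groove near (322,186) and the end near (322,172).

```bash
python3 - <<'E'
import cv2,pickle
s,im=pickle.load(open("w2.pkl","rb"));c=im["color"][155:230,280:365]
cv2.imwrite("pics/w2c.png",cv2.resize(c,None,fx=8,fy=8,interpolation=cv2.INTER_CUBIC))
E
```

```text
(no output)
```

View pics/w2c.png

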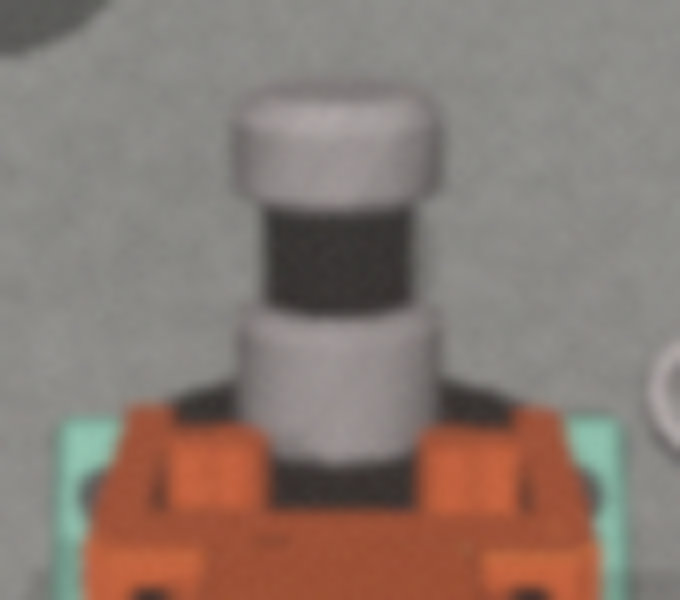

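The groove spans crop x 262–413 (centre 338). Along the ridge, the upper collar runs over rows 90–210, the groove 210–315 and the lower collar 315–462. I'll fit the given model to these edges.

```bash
python3 - <<'E'
from h import *;from station import ctrl
import pickle;from scipy.optimize import least_squares
np.set_printoptions(precision=4,suppress=True)
s,im=pickle.load(open("w2.pkl","rb"));T=np.eye(4);T[:3,:3]=s["tcp_rot"];T[:3,3]=s["tool_pos"];C=T@im["mount"]
K=im["K"]
def proj(p):
    q=C[:3,:3].T@(p-C[:3,3]);return np.array([K[0,2]+K[0,0]*q[0]/-q[2],K[1,2]-K[1,1]*q[1]/-q[2]])
a=np.radians(91.05);h=np.array([np.cos(a),np.sin(a),0]);sx=h*np.cos(np.pi/6)+[0,0,.5];sz=-h*.5+np.array([0,0,np.cos(np.pi/6)]);sy=np.cross(sz,sx)
px=lambda x,y:np.array([280+(x+.5)/8-.5,155+(y+.5)/8-.5])
obs=[(25,.017,90),(10,.0155,212),(-10,.0155,315),(-30,.017,462)]
def ridge(G,x,r):  # visible ridge: normal towards camera, perpendicular to shaft
    c=G+sx*x*.001;v=C[:3,3]-c;v=v-sx*(v@sx);return c+r*v/np.linalg.norm(v)
f=lambda G,k:np.concatenate([[ (proj(ridge(G,x,r))-px(338,y))[i] for x,r,y in obs for i in(0,1)],[(G[2]-.165)/.0015*k]])
for k in(0,1):
    r=least_squares(f,[.525,.236,.165],args=(k,));print(r.x,r.fun)
G=r.x
d=pickle.load(open("im0.pkl","rb"));t=d["top"]
q=t["rotation"].T@(G+sz*.012-t["position"]);print("top reproj",t["K"][0,2]+t["K"][0,0]*q[0]/-q[2],t["K"][1,2]-t["K"][1,1]*q[1]/-q[2],"obs 240.2,211.7")
# clip check: tip of held clip
s=ctrl.sense();M=pose(1.05,30);print("clip mouth px",px(0,0),delta(s,G-M[:,2]*(.0276+.035),M))
tp=lambda x,y,z:proj(T[:3,:3]@np.array([x,y,.0276-z])+T[:3,3])
for n in[(-.006,.013,.067),(-.006,-.013,.067),(.006,.013,.067),(.006,.023,.024),(.006,-.023,.024)]:
    print(n,(tp(*n)-[280,155])*8)
E
```

```text
[0.5224 0.2314 0.1781] [-0.0566  0.8176 -0.0235 -1.9399  0.0201  1.6154  0.0633 -0.4947  0.    ]
[0.5223 0.235  0.1653] [-0.0543  1.6731 -0.0225 -1.5927  0.0194  1.3186  0.0609 -1.4112  0.2005]
top reproj 240.79137104172128 211.888231651663 obs 240.2,211.7
clip mouth px [279.5625 154.5625] (array([-0.0411, -0.047 ,  3.6532]), array([-0.0073,  0.0098, -0.0098]))
(-0.006, 0.013, 0.067) [512.3307 883.2929]
(-0.006, -0.013, 0.067) [176.3759 883.8117]
(0.006, 0.013, 0.067) [515.8069 742.6666]
(0.006, 0.023, 0.024) [585.7876 535.5563]
(0.006, -0.023, 0.024) [ 98.843  536.2868]
```

Fit: the groove is at (0.522, 0.2355, 0.165), and both cameras agree to about 1.5 mm. I'll move so the clip origin is 40 mm from the centre line.

```bash
python3 -m pendant '[[[0,-0.05,1.5],[0,0,0],1],[[0,-0.05,3],[0,0,0],1],[[0,-0.05,3.45],[0,0,0],1],[[0,-0.05,3.45],[0,0,0],1],[[0,-0.05,3.45],[0,0,0],1]]'
python3 - <<'E'
from h import *;from station import ctrl,imaging
import cv2,pickle
s=ctrl.sense();im=imaging.get_image("wrist");pickle.dump((s,im),open("w3.pkl","wb"))
c=im["color"][150:265,265:380];cv2.imwrite("pics/w3.png",cv2.resize(c,None,fx=5,fy=5,interpolation=cv2.INTER_CUBIC))
s=ctrl.sense();G=np.array([.5223,.2355,.165]);M=pose(1.05,30)
print(s["tool_pos"],s["force"],delta(s,G-M[:,2]*.0276,M))
E
```

```text
time_s: 6.58
tool_pos: [0.5242, 0.2023, 0.2272]
tcp_rot: [[-0.017, 1.0, -0.007], [0.866, 0.018, 0.499], [0.499, 0.003, -0.867]]
force: [0.2, 1.0, -1.6]
gripper_width: 0.271
finger_force: 40.0
[0.52422779 0.20239131 0.22731921] [-0.60202564  0.48460895 -1.58390895] (array([-0.09655835, -0.05772431,  1.71751904]), array([0.01999433, 0.00758725, 0.00730626]))
```

View pics/w3.png

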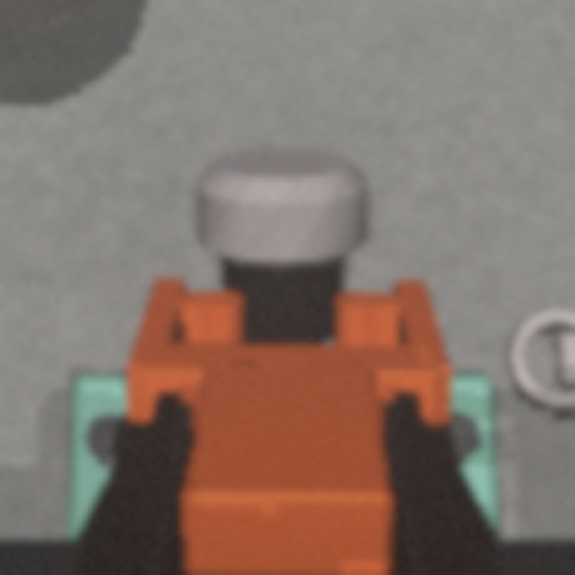

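The shaft centre (crop x≈282) sits about 1 mm to the left of the clip centre (≈289), which agrees with the computed −0.05 in tool y. I'll press slowly with that correction.

```bash
python3 -m pendant '[[[-0.06,-0.05,0.1],[0,0,0],1],[[-0.06,-0.05,0.3],[0,0,0],1],[[-0.06,-0.05,0.5],[0,0,0],1],[[-0.06,-0.05,0.65],[0,0,0],1],[[-0.06,-0.05,0.75],[0,0,0],1],[[-0.06,-0.05,0.85],[0,0,0],1],[[-0.06,-0.05,0.95],[0,0,0],1],[[-0.06,-0.05,1.0],[0,0,0],1]]' 50
```

```text
time_s: 7.62
tool_pos: [0.5235, 0.2133, 0.2067]
tcp_rot: [[-0.019, 1.0, -0.005], [0.867, 0.019, 0.498], [0.498, 0.005, -0.867]]
force: [-2.6, -8.2, 10.1]
gripper_width: 0.269
finger_force: 50.0
```

```bash
python3 -m pendant '[[[0,0,0.1],[0,0,0],1],[[0,0,0.2],[0,0,0],1],[[0,0,0.3],[0,0,0],1],[[0,0,0.4],[0,0,0],1],[[0,0,0.5],[0,0,0],1],[[0,0,0.6],[0,0,0],1],[[0,0,0.7],[0,0,0],1],[[0,0,0.75],[0,0,0],1],[[0,0,0.75],[0,0,0],1]]'
python3 - <<'E'
from h import *;from station import ctrl
s=ctrl.sense();G=np.array([.5223,.2355,.165]);M=pose(1.05,30)
print(delta(s,G-M[:,2]*.0276,M))
E
```

```text
time_s: 8.75
tool_pos: [0.5218, 0.2221, 0.1895]
tcp_rot: [[-0.019, 1.0, -0.009], [0.868, 0.021, 0.497], [0.497, 0.001, -0.868]]
force: [-4.6, -11.5, 11.6]
gripper_width: 0.271
finger_force: 50.0
(array([-0.02664399,  0.02975969,  0.01439131]), array([-5.19289763e-05,  2.44274605e-02,  1.92206059e-02]))
```

```bash
python3 -m pendant '[[[0,0,0.06],[0,0,0],1],[[0,0,0.12],[0,0,0],1],[[0,0,0.12],[0,0,0],1]]'
python3 - <<'E'
from h import *;from station import ctrl
s=ctrl.sense();G=np.array([.5223,.2355,.165]);M=pose(1.05,30)
print(delta(s,G-M[:,2]*.0276,M))
E
```

```text
time_s: 9.12
tool_pos: [0.522, 0.2224, 0.1895]
tcp_rot: [[-0.021, 1.0, -0.009], [0.868, 0.022, 0.496], [0.496, 0.002, -0.869]]
force: [-10.1, -19.3, 22.5]
gripper_width: 0.27
finger_force: 50.0
(array([-0.03902134,  0.02177183,  0.00714279]), array([0.00056898, 0.0359285 , 0.03339815]))
```

It's a hard stop at the expected home position. I'll unload it and tug lightly to confirm it snapped on.

```bash
python3 -m pendant '[[[0,0,-0.15],[0,0,0],1],[[0,0,-0.2],[0,0,0],1],[[0,0,-0.25],[0,0,0],1],[[0,0,-0.25],[0,0,0],1]]'
```

```text
time_s: 9.62
tool_pos: [0.5216, 0.2218, 0.1896]
tcp_rot: [[-0.016, 1.0, -0.009], [0.867, 0.019, 0.499], [0.499, 0.0, -0.867]]
force: [1.1, -4.1, 2.9]
gripper_width: 0.267
finger_force: 50.0
```

```bash
python3 -m pendant '[[[0,0,-0.1],[0,0,0],1],[[0,0,-0.2],[0,0,0],1],[[0,0,-0.2],[0,0,0],1]]'
```

```text
time_s: 10.0
tool_pos: [0.5208, 0.2197, 0.1928]
tcp_rot: [[-0.016, 1.0, -0.011], [0.866, 0.019, 0.499], [0.499, -0.002, -0.866]]
force: [2.6, 3.5, -6.0]
gripper_width: 0.27
finger_force: 50.0
```

The tug pulled back (about 7 N), so it is snapped on. I'll push it home again, unload and release.

```bash
python3 -m pendant '[[[0,0,0.15],[0,0,0],1],[[0,0,0.35],[0,0,0],1],[[0,0,0.35],[0,0,0],1],[[0,0,0.22],[0,0,0],1],[[0,0,0.22],[0,0,0],0.4],[[0,0,0.22],[0,0,0],0.4],[[0,0,0.22],[0,0,0],0.4],[[0,0,0.22],[0,0,0],0.4]]'
```

```text
time_s: 11.0
tool_pos: [0.5214, 0.2223, 0.1891]
tcp_rot: [[-0.016, 1.0, -0.01], [0.866, 0.019, 0.499], [0.499, -0.0, -0.866]]
force: [-0.1, -1.2, 0.4]
gripper_width: 0.59
finger_force: 0.0
```

```bash
python3 -m pendant '[[[0,0,-0.7],[0,0,0],0.4],[[0,0,-2],[0,0,0],0.4],[[0,0,-4],[0,0,0],0.4],[[0,0,-5.6],[0,0,0],0.4],[[0,0,-5.6],[0,0,0],0.4],[[0,0,-5.6],[0,0,0],0.4]]'
python3 - <<'E'
from h import *;from station import ctrl,imaging
import cv2
s=ctrl.sense();im=imaging.get_image("wrist");T=np.eye(4);T[:3,:3]=s["tcp_rot"];T[:3,3]=s["tool_pos"];C=T@im["mount"];K=im["K"]
def proj(p):
    q=C[:3,:3].T@(p-C[:3,3]);return np.array([K[0,2]+K[0,0]*q[0]/-q[2],K[1,2]-K[1,1]*q[1]/-q[2]])
hsv=cv2.cvtColor(im["color"],cv2.COLOR_BGR2HSV);m=cv2.inRange(hsv,(4,140,60),(16,255,255))
n,l,st,c=cv2.connectedComponentsWithStats(m)
for i in range(1,n):
    if st[i,4]>60: print(st[i],c[i])
G=np.array([.5223,.2355,.165]);M=pose(1.05,30)
P=np.array([proj(G+M@np.array([x,y,-z])) for x,y,z in[(a,b,z) for a in(-.006,.006) for b,z in((.013,.067),(-.013,.067),(.023,.024),(-.023,.024),(.025,-.018),(-.025,-.018))]])
print("expected bbox",P.min(0),P.max(0)-P.min(0))
v=cv2.boundingRect(cv2.findNonZero(m));print(s["force"],s["finger_force"],s["tool_pos"])
E
```

```text
time_s: 11.75
tool_pos: [0.5226, 0.1521, 0.3102]
tcp_rot: [[-0.016, 1.0, -0.009], [0.866, 0.018, 0.499], [0.499, -0.0, -0.867]]
force: [0.2, -0.6, -1.0]
gripper_width: 0.603
finger_force: 0.0
[304 176  38  24 631] [322.47543582 187.42313788]
expected bbox [304.89676502 174.24453658] [37.05227533 26.15270598]
[ 0.24927392 -0.55136355 -1.01122485] 0.0 [0.52259164 0.15210732 0.3102316 ]
```

The orange blob's bounding box matches the seated clip's prediction to within about 2 px, so I'll hand in.

```bash
python3 -c "
from station import ctrl
print(ctrl.finish_job())"
```

```text
the job is handed in; nothing more can be done
None
```

The clip is snapped into the shaft groove and released, the arm has backed clear, and I handed the job in at about 12 s; the final wrist image puts the clip within about 2 px of the seated position, but no verdict came back.

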